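# Uncover the filter plate and present its label

## Task

Slide the low round steel pot along its rails, without lifting it off them, until it stands centred on the free ring mark, which uncovers the small filter plate that lies between the rails. Find the plate's frosted end by the small notch in its corner, grip the plate by the clear half only, lift it and hold it up well clear of everything, more than a hand's breadth (12 cm) above the desk, sloping at about 45 degrees with the frosted end uppermost and the labelled face still looking upward. Finish while holding it still like that; leave the things round about alone.

Things in the scene. Friction and masses are not known exactly. Their poses are not given: they have to be found in the camera images.
- track: Fixed low track partly on the thin (3 mm) cutting mat, 152 x 350 x 17 mm. Origin: centre of its underside, at desk height z = 0. y runs along the rails, x across, z up. Floor plate 6 mm thick; two aluminium rails 24 mm wide, their tops 17 mm above the desk, inner faces 52 mm either side of the centre line (channel 104 mm wide, open at both ends).
- ring_mark: Two black arcs of a ring (radius 73 mm, painted flat) on the rail tops: the free station where the pot must go. Origin: ring centre, at the height of the rail tops, on the track's centre line, 160 to 200 mm from the pot along the rails, on either side of it.
- cover: Loose steel pot, 140 mm in diameter, 0.3 to 0.6 kg, standing on both rails over the plate (5 mm above it). Origin: centre of its underside; z up; round, so yaw means nothing. Body 25 mm high; in the middle of its top a black upright knob, 29 mm in diameter, from 25 to 55 mm above the origin. Slides freely on the rails; nothing guides it sideways.
- plate: Loose filter plate 70 x 24 x 6 mm, about 30 g, flat, label up, on the channel floor (underside 6 mm above the desk) under the pot, within 4 mm of its centre, turned any way. Origin: centre of underside. x points to the frosted end, z out of the label face. White frosted part from x = +12 to +35 mm, rest clear. Notch 7 x 7 mm at the +x, -y corner. Grip across the 24 mm width.
- frosted_end (a point): Middle of the plate's frosted short end (x = +35 mm, 3 mm above the underside).
- clear_end (a point): Middle of the plate's clear short end (x = -35 mm, 3 mm above the underside).
- tub_screws: Bystander: lidded tub, 51 mm in diameter, 41 mm high, beyond the track. Origin: centre of its underside. Leave alone.
- tape: Bystander: roll of black tape, 55 x 53 x 19 mm, lying flat beyond the track. Origin: centre of its underside. Leave alone.
- logic_analyser: Bystander: small flat black box, 56 x 29 x 14 mm, left of the track. Origin: centre of its underside. Leave alone.

How it is judged:
On the way, in this order (a step that is already met when the one before it is completed fails the run):
1. the pot stands on the rails, centred on the ring mark (within 15 mm), and the fingers are off it (horizontal distance between cover and ring_mark below 0.015 m and z of cover in the frame of track between 0.013 and 0.022 m and contact force between the fingers and cover below 0.3 N and linear speed of cover below 0.02 m/s), for 0.2 s.
2. the plate is lifted, gripped by its clear half (contact force between the fingers and plate above 1 N and x of the grasp point in the frame of plate below 0.003 m and height (world z) of plate above 0.05 m), for 0.2 s.
At the end, for the whole second after the job is handed in: Pot let go on both rails within 15 mm of the ring mark's centre. Plate held still by its clear half (TCP at most 3 mm past its middle), lower end over 100 mm above the desk, frosted end up at a slope of 25 to 65 degrees, label looking upward, touching nothing else (horizontal distance between cover and ring_mark below 0.015 m and z of cover in the frame of track between 0.013 and 0.022 m and contact force between the fingers and plate above 1 N and x of the grasp point in the frame of plate below 0.003 m and contact force between the fingers and cover below 0.3 N and height (world z) of clear_end above 0.1 m and angle between plate's own x axis and vertical below 1.134 rad and angle between plate's own z axis and vertical below 1.134 rad and linear speed of plate below 0.03 m/s and contact force between plate and cover below 0.1 N and contact force between plate and track below 0.1 N); the arm keeps its last pose, push and grip.
It fails at once if the pot is lifted more than 7 mm off the rails (z of cover in the frame of track above 0.024 m).
It fails at once if the pot is tipped (angle between cover's own z axis and vertical above 0.2 rad).
It fails at once if the plate is gripped by its frosted half (contact force between the fingers and plate above 2 N and x of the grasp point in the frame of plate above 0.008 m).
It fails at once if the tub, the tape roll or the small black box is pushed away (over 20 mm) (distance of any of tub_screws, tape, logic_analyser from where it was at the start of the episode above 0.02 m).
It also fails if it takes over 48 s, if anything falls off the work surface, if the arm or the gripper's body presses on something with over 40 N, if the wrist force passes 120 N, or if a joint passes its speed limit or range.

## Robot

A 6-joint arm with a two-finger parallel gripper is mounted at the origin on a cart in front of the work surface, level with it; the furniture and walls round the work are solid. World frame = base frame: x ahead of the robot, y to its left, z up, the work surface at z = 0. Lengths are in m, angles in rad, forces in N, time in s.
With the tool pointing down it reaches from about 0.275 to 0.875 m from the base axis. Payload 12.5 kg.
Tool frame: the origin (TCP) lies between the finger pads, 19 mm behind the fingertips; this is the grasp point; z points along the fingers, y is the line along which they close (so a half turn about z gives the same grasp; the last joint's range is limited). The gripper opens to 85 mm and grips with 20 to 120 N. Pads are 22 mm wide; open, the fingers measure 114 mm over their backs; the gripper's body (76 mm by 85 mm) begins 54 mm behind the grasp point. The pads swing forward as they close: fully open they stand 13 mm farther back than shut.
Start: joints at [-1.379, 0.351, 1.652, -0, 1.139, -0.085], TCP at [0.15, -0.529, 0.25] pointing down, gripper open.
Joint ranges: [-2.75, 2.75], [-0.79, 2.1], [0.01, 2.65], [-1.57, 4.71], [0.07, 3.14], [-2.87, 2.87]. Speed limits (rad/s): [2.22, 2.22, 2.79, 3.14, 3.14, 3.14].

## Interface

Orientations are given as a unit quaternion [x, y, z, w].
In Python, from bench import monitor, eyes, order gives the robot as it stands.
- The arm moves only by the tool send_rows, never from a script. Its argument "rows" is a list of rows, each a list of 3 entries, a list of its own where there are three numbers: the shift along the tool's x, y, z in cm, then the turn about the tool's z in degrees, then the closure, from -1 (fully open) to 1 (shut). A call has 1 to 5 rows; each row shifts and turns the commanded pose from where the row before left it, along the tool's axes as they then stand; what a row does not reach is not made up. A row lasts 1/10 s, in which the tool goes at most 50 mm and 8.59 degrees, less where a joint would pass 70% of its speed; a pose out of reach is approached as far as the arm can. A call is refused whole if a number of a shift passes 5 or a number of a turn 8.59, either way. A call with a gripper value outside its range is refused whole. The fingers move at their own pace and stop on an object; the grip force is fixed at half the most. Time passes only in rows, so rows that do not move let the fingers close. It gives the time, the measured TCP pose, the force, the opening and the grip force at its end, in the units of the state.
- monitor.sense(): the state, without advancing time (a new reading comes with each control period).
- eyes.read_camera(name): name is "scene" or "side" or "wrist"; returns the picture (384x512x3 uint8, red, green, blue); there is no depth.
- eyes.get_calibration(name): a dict with "camera_matrix" (3x3 intrinsics, pixels), "origin" and "orientation" of the camera in the world. Camera axes: x right, y up, looking along -z (the intrinsics and any distortion apply to the point x, -y, -z); pixel columns grow to the right and rows downward; lengths in m; the calibration is good to about 2 mm. A picture is of the moment at which its call begins: read the wrist's pose just before it. get_calibration takes no time and is no camera call; for the wrist camera it gives the pose at the moment of the call.
- order.job_done(): hands the job in; it is judged then, once.
Trained networks look in the newest picture that a camera, given by its name, has taken for a name from the list of things; names that differ only in an ending like _2 or _b are one class to them, and where a whole thing is asked for, a point or a joint stands for the part that bears it (a point fixed in the world has none). Each returns a list of dicts, best first, with "conf" (0 to 1); they miss things now and then, are a little off and sometimes report something else, mostly with a low value. They report only what shows in the picture. A call takes as long as a camera call.
- eyes.cut_out(camera, name): "region" (384x512 bool, what is visible of it).
- eyes.landmark_of(camera, name): "position" ([x, y, z] in m, in the coordinates of the camera as it stood for that picture, good to about 4 mm: a listed point, or the origin of a listed thing).
The state is a dict: "time_s": time; "qpos": joint angles; "qvel": joint speeds; "effort": joint torques, N m; "eef_pos": TCP position; "orientation": TCP orientation; "ft_force": force on the tool from outside, world axes, zero at the start; "moment": the same for the moment, N m; "grip_width": finger opening in m; "gripper_force": force on a finger pad.
Only numpy, scipy, OpenCV 4.12 (cv2) and the standard library are available. Lean on these libraries where they do the work, as an engineer would, in place of code of your own. Each camera call takes 0.05 s, during which the arm holds its last target. There are 200 camera calls.

## Working session

There is one attempt and no reset: what is moved stays moved. The work goes in short steps, Python scripts to look and compute and a tool call to move; the robot and the scene stay as the last step left them, time stands still between calls to the robot, and variables do not carry over. Pictures are saved under pics/ and viewed, at most 11 in all, crops included, and the job is handed in when it is done.

Besides the shell and the picture viewer there is one more tool, called after "Call:" by a JSON object that holds its "method" and its "body", one argument or row to a line. send_rows: Moves the arm, as the interface text tells. Its arguments: {"type":"object","properties":{"rows":{"type":"array"}},"required":["rows"]}

```bash
ls && mkdir -p pics && cat > h.py <<'E'
import numpy as np, cv2
from scipy.spatial.transform import Rotation as R
from bench import monitor, eyes, order
def snap(c,fn=None):
    cal=eyes.get_calibration(c); im=eyes.read_camera(c)
    if fn: cv2.imwrite('pics/'+fn,cv2.cvtColor(im,cv2.COLOR_RGB2BGR))
    return cal,im
def world(cal,p):
    return R.from_quat(cal['orientation']).apply(p)+np.array(cal['origin']) if np.size(cal['orientation'])==4 else np.array(cal['orientation'])@p+cal['origin']
def ray(cal,u,v,z):
    K=np.array(cal['camera_matrix']); d=np.linalg.inv(K)@[u,v,1]; d=d*[1,-1,-1]
    o=np.array(cal['origin']); w=world(cal,d)-o
    return o+w*(z-o[2])/w[2]
def find(c,cal,n,k=2):
    return [(round(r['conf'],2),world(cal,np.array(r['position'])).round(4)) for r in eyes.landmark_of(c,n)[:k]]
E
python3 - <<'E'
from h import *
s=monitor.sense(); print({k:np.round(s[k],3) for k in s})
ims=[]
for c in ['scene','side']:
    cal,im=snap(c); ims.append(im); print(c,cal)
    for n in ['track','ring_mark','cover','tub_screws','tape','logic_analyser']: print(n,find(c,cal,n))
for c,im in zip('ab',ims): cv2.imwrite(f'pics/{c}.png',im[...,::-1])
E
```

```text
pics
{'time_s': np.float64(0.0), 'qpos': array([-1.379,  0.351,  1.652, -0.   ,  1.139, -0.085]), 'qvel': array([-0.   ,  0.001,  0.002, -0.   , -0.   ,  0.001]), 'effort': array([ 2.0000e-03, -5.0609e+01, -2.9140e+01,  0.0000e+00,  4.0000e-03,
        0.0000e+00]), 'eef_pos': array([ 0.15 , -0.529,  0.249]), 'orientation': array([ 0.99 ,  0.138, -0.   , -0.001]), 'ft_force': array([-0.639, -0.486, -0.214]), 'moment': array([-0.032,  0.009,  0.009]), 'gripper_force': np.float64(0.0), 'grip_width': np.float64(0.086)}
scene {'camera_matrix': array([[492.12290641,   0.        , 259.7848252 ],
       [  0.        , 492.12290641, 192.30425901],
       [  0.        ,   0.        ,   1.        ]]), 'origin': array([0.00282021, 0.98775163, 0.56968119]), 'orientation': array([-0.16686748,  0.48411523,  0.8061698 , -0.29644212])}
track [(0.79, array([0.5256, 0.1885, 0.0028]))]
ring_mark []
cover [(0.89, array([0.5419, 0.0906, 0.0187]))]
tub_screws [(0.75, array([0.7068, 0.2811, 0.0046])), (0.35, array([0.6096, 0.493 , 0.002 ]))]
tape [(0.71, array([0.7215, 0.0869, 0.004 ])), (0.35, array([0.5454, 0.0923, 0.0168]))]
logic_analyser []
side {'camera_matrix': array([[370.13206599,   0.        , 259.63956484],
       [  0.        , 370.13206599, 184.92703279],
       [  0.        ,   0.        ,   1.        ]]), 'origin': array([ 0.56949509, -0.55109313,  0.50012811]), 'orientation': array([ 0.5145367 , -0.00234712, -0.02643107,  0.85705768])}
track [(0.75, array([0.5272, 0.1922, 0.002 ]))]
ring_mark []
cover [(0.81, array([0.5497, 0.0962, 0.0155]))]
tub_screws [(0.68, array([0.5271, 0.1945, 0.0026])), (0.61, array([0.714 , 0.2789, 0.0029]))]
tape [(0.89, array([ 0.7154,  0.0889, -0.0038]))]
logic_analyser [(0.45, array([0.6077, 0.4976, 0.0018]))]
```

```bash
python3 -c "
import cv2,numpy as np
a=cv2.imread('pics/a.png');b=cv2.imread('pics/b.png')
cv2.imwrite('pics/ab.png',cv2.resize(np.vstack([a[60:360],b[20:300]]),None,fx=1,fy=1))"
```

```text
(no output)
```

View pics/ab.png

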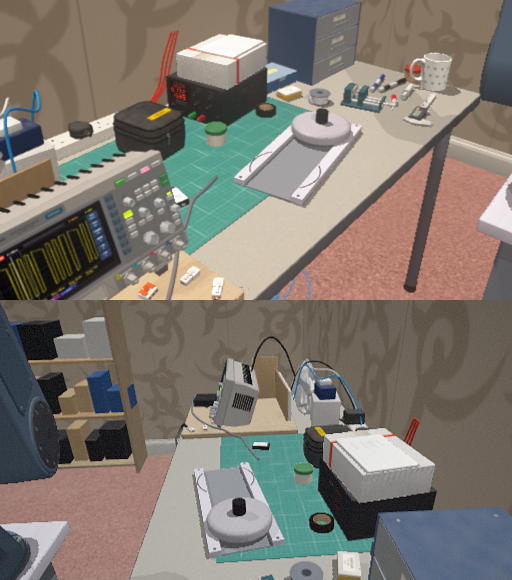

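The pot sits at the -y end of the track (scene px ~321,187). The ring arcs show faintly at the +y end (scene px ~253,213 and ~295,225). I'll zoom in on both views.

```bash
python3 -c "
import cv2,numpy as np
a=cv2.imread('pics/a.png');b=cv2.imread('pics/b.png')
cv2.imwrite('pics/z.png',np.hstack([cv2.resize(a[155:275,225:370],(400,331),interpolation=2)[:, :],cv2.resize(b[175:285,185:290],(316,331),interpolation=2)]))"
```

```text
(no output)
```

View pics/z.png

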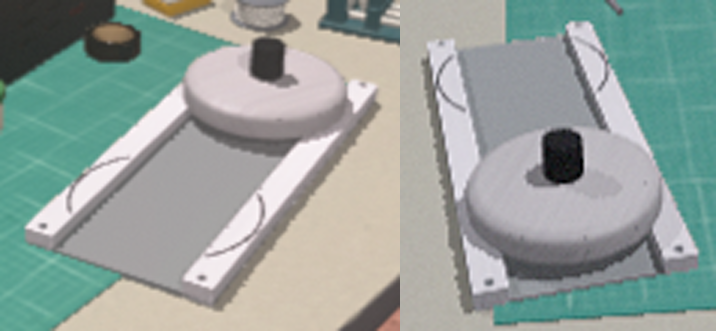

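```bash
cat > fit.py <<'E'
from h import *
from scipy.optimize import least_squares
S=eyes.get_calibration('scene');D=eyes.get_calibration('side')
A=lambda p:(225+p[0]/2.759-.3,155+p[1]/2.758-.3)
B=lambda p:(185+(p[0]-400)/3.01-.3,175+p[1]/3.01-.3)
pts=[(S,A((28,231)),76,175),(S,A((213,288)),-76,175),(S,A((377,83)),-76,-175),
 (D,B((428,42)),-76,175),(D,B((592,22)),76,175),(D,B((475,300)),-76,-175),(D,B((697,252)),76,-175)]
w=np.array([ray(c,*p,.017)[:2] for c,p,_,_ in pts]); m=np.array([[x,y] for *_,x,y in pts])/1000
def f(q): 
    c,s=np.cos(q[2]),np.sin(q[2]); return (m@np.array([[c,s],[-s,c]])+q[:2]-w).ravel()
r=least_squares(f,[.53,.19,.15],loss='soft_l1',f_scale=.003); print('track',r.x.round(4)); print((r.fun.reshape(-1,2)*1000).round(1))
c,s=np.cos(r.x[2]),np.sin(r.x[2])
for c0,p in [(S,A((130,157))),(S,A((72,213))),(S,A((258,193))),(S,A((205,254))),(S,A((265,213))),(D,B((455,57))),(D,B((466,110))),(D,B((573,38))),(D,B((600,93)))]:
    d=ray(c0,*p,.017)[:2]-r.x[:2]; print('arc track xy',(1000*np.array([c*d[0]+s*d[1],-s*d[0]+c*d[1]])).round(1))
for c0,p in [(S,A((268,44))),(D,B((563,137)))]:
    k=ray(c0,*p,.072)[:2]; d=k-r.x[:2]; print('knob',k.round(4),(1000*np.array([c*d[0]+s*d[1],-s*d[0]+c*d[1]])).round(1))
E
python3 fit.py
```

```text
track [0.528  0.1899 0.1963]
[[ 6.6 -2.5]
 [-0.1 -0.3]
 [-0.2  3. ]
 [-1.5 -2.5]
 [-2.7  1.5]
 [-0.9  4.3]
 [ 2.4 -2.4]]
arc track xy [54.3 47.2]
arc track xy [ 54.1 141.8]
arc track xy [-55.4  45.9]
arc track xy [-54.1 140.8]
arc track xy [-70.8  69.4]
arc track xy [-53.3 142.1]
arc track xy [-54.4  50.5]
arc track xy [ 54.8 147.1]
arc track xy [57.1 46. ]
knob [0.5446 0.097 ] [ -1.9 -94.3]
knob [0.5471 0.0987] [  1.  -93.1]
```

Track yaw is 11.2°. The pot is at about (0.546, 0.098) and the ring centre at about (0.510, 0.283), 0.189 m along +y of the track, which fits the stated 160–200 mm. Moving over the pot now.

Call:
{"method": "send_rows", "body": {
  "rows": [
    [[0, 0, 0], 4.7, -1],
    [[3.2, -3.36, 0], 0, -1],
    [[3.2, -3.36, 0], 0, -1],
    [[3.2, -3.36, 0], 0, -1],
    [[3.2, -3.36, 0], 0, -1]
  ]
}}

```text
time_s: 1.2
eef_pos: [0.2504, -0.3709, 0.25]
orientation: [0.995, 0.097, 0.0, 0.0]
ft_force: [1.2, 0.2, -0.2]
grip_width: 0.0856
gripper_force: 0.0
```

Call:
{"method": "send_rows", "body": {
  "rows": [
    [[3.2, -3.36, 0], 0, -1],
    [[3.2, -3.36, 0], 0, -1],
    [[3.2, -3.36, 0], 0, -1],
    [[3.2, -3.36, 0], 0, -1],
    [[3.2, -3.36, 0], 0, -1]
  ]
}}

```text
time_s: 1.7
eef_pos: [0.3751, -0.1749, 0.2503]
orientation: [0.995, 0.097, 0.0, 0.0]
ft_force: [1.6, -0.8, 0.7]
grip_width: 0.0856
gripper_force: 0.0
```

Call:
{"method": "send_rows", "body": {
  "rows": [
    [[3.2, -3.36, 1], 0, -1],
    [[3.2, -3.36, 1], 0, -1],
    [[3.2, -3.36, 1], 0, -1],
    [[3.2, -3.36, 1], 0, -1],
    [[0, 0, 0], 0, -1]
  ]
}}

```text
time_s: 2.2
eef_pos: [0.4753, -0.0163, 0.2089]
orientation: [0.995, 0.099, -0.0, -0.0]
ft_force: [-1.4, -0.1, 0.1]
grip_width: 0.0855
gripper_force: 0.0
```

```bash
python3 - <<'E'
from h import *
cal,im=snap('wrist','w1.png'); print(cal)
print(find('wrist',cal,'cover'),find('wrist',cal,'track'),find('wrist',cal,'ring_mark'))
print(monitor.sense()['eef_pos'])
E
```

```text
{'camera_matrix': array([[276.01988825,   0.        , 257.36373123],
       [  0.        , 276.01988825, 184.93718244],
       [  0.        ,   0.        ,   1.        ]]), 'origin': array([ 0.54742169, -0.00235177,  0.33317003]), 'orientation': array([-0.11333869,  0.09322978, -0.62673842,  0.76528524])}
[(0.82, array([0.5443, 0.0934, 0.0207])), (0.29, array([ 5.271e-01,  1.895e-01, -1.000e-04]))] [(0.58, array([0.5271, 0.188 , 0.0011]))] []
[ 0.47362864 -0.02064875  0.21019403]
```

View pics/w1.png

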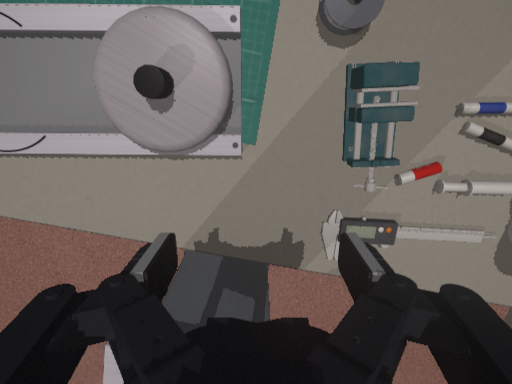

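The wrist view shows the pot (centre ~165,80; knob ~153,82) and the track end corners (~242,4 and 242,155), with ring arc ends at the left edge.

```bash
python3 - <<'E'
from h import *
import cv2
cal=eyes.get_calibration('wrist')
for u,v,z in [(148,80,.072),(158,83,.042),(165,80,.03),(242,4,.017),(242,155,.017),(21,27,.017),(45,136,.017)]:
    p=ray(cal,u,v,z)[:2]; d=p-[.528,.1899]; c,s=np.cos(.1963),np.sin(.1963)
    print(p.round(4),(1000*np.array([c*d[0]+s*d[1],-s*d[0]+c*d[1]])).round(1))
E
```

```text
[0.5449 0.092 ] [ -2.5 -99.3]
[0.5439 0.0933] [ -3.2 -97.8]
[0.5481 0.0906] [   0.4 -101.3]
[0.6345 0.026 ] [  72.5 -181.6]
[ 0.4837 -0.0011] [ -80.7 -178.6]
[0.5707 0.2444] [52.6 45.1]
[0.4621 0.2232] [-58.1  45.5]
```

Call:
{"method": "send_rows", "body": {
  "rows": [
    [[3, -3, 0], 0, -1],
    [[3, -3, 0], 0, -1],
    [[2, -3, 0], 0, -1],
    [[0, 0, 0], 0, -1],
    [[0, 0, 0], 0, -1]
  ]
}}

```text
time_s: 2.9
eef_pos: [0.5348, 0.0829, 0.2101]
orientation: [0.995, 0.097, -0.0, 0.0]
ft_force: [1.0, 0.7, 0.2]
grip_width: 0.0852
gripper_force: 0.0
```

Call:
{"method": "send_rows", "body": {
  "rows": [
    [[1.3, -0.95, 3], 0, -1],
    [[0, 0, 3], 0, -1],
    [[0, 0, 3], 0, -1],
    [[0, 0, 3], 0, -1],
    [[0, 0, 2.4], 0, -1]
  ]
}}

```text
time_s: 3.4
eef_pos: [0.5452, 0.0936, 0.0649]
orientation: [0.995, 0.096, -0.0, 0.0]
ft_force: [0.5, -0.5, -0.8]
grip_width: 0.0853
gripper_force: 0.0
```

Call:
{"method": "send_rows", "body": {
  "rows": [
    [[0, 0, 0], 0, -1],
    [[0, 0, 0], 0, -1],
    [[0, 0, 0], 0, -1]
  ]
}}

```text
time_s: 3.7
eef_pos: [0.5467, 0.095, 0.0677]
orientation: [0.995, 0.097, 0.001, 0.0]
ft_force: [0.2, -0.1, 0.4]
grip_width: 0.0855
gripper_force: 0.0
```

```bash
python3 - <<'E'
from h import *
snap('wrist','w2.png'); snap('side','s2.png')
a=cv2.imread('pics/w2.png');b=cv2.imread('pics/s2.png')[160:300,160:320]
cv2.imwrite('pics/c2.png',np.vstack([a[::2,::2],cv2.resize(b,(256,224))]).repeat(1,0))
print(find('side',eyes.get_calibration('side'),'cover'))
E
```

```text
[(0.84, array([0.5466, 0.0992, 0.0184])), (0.71, array([0.6101, 0.4966, 0.0016]))]
```

View pics/c2.png

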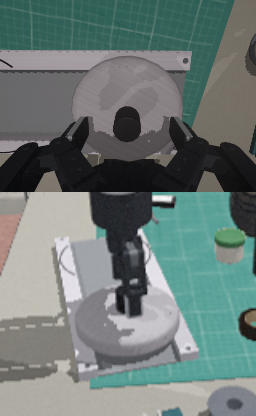

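The knob (wrist px ~252,248) lies between the two open pads and is centred. Closing.

Call:
{"method": "send_rows", "body": {
  "rows": [
    [[0, 0, 0], 0, 1],
    [[0, 0, 0], 0, 1],
    [[0, 0, 0], 0, 1],
    [[0, 0, 0], 0, 1],
    [[0, 0, 0], 0, 1]
  ]
}}

```text
time_s: 4.35
eef_pos: [0.546, 0.0957, 0.0663]
orientation: [0.995, 0.097, 0.0, 0.0]
ft_force: [-0.5, -0.4, 5.9]
grip_width: 0.0274
gripper_force: 58.9
```

Call:
{"method": "send_rows", "body": {
  "rows": [
    [[0, 0, 0], 0, 1],
    [[0, 0, 0], 0, 1],
    [[0, 0, 0], 0, 1]
  ]
}}

```text
time_s: 4.65
eef_pos: [0.546, 0.0957, 0.0663]
orientation: [0.995, 0.097, 0.0, -0.0]
ft_force: [-1.9, -0.2, 5.3]
grip_width: 0.0275
gripper_force: 58.9
```

Call:
{"method": "send_rows", "body": {
  "rows": [
    [[0, -1, 0], 0, 1],
    [[0, -2, 0], 0, 1],
    [[0, -2, 0], 0, 1],
    [[0, -2, 0], 0, 1],
    [[0, -2, 0], 0, 1]
  ]
}}

```text
time_s: 5.15
eef_pos: [0.5287, 0.1846, 0.0663]
orientation: [0.995, 0.097, 0.0, 0.0]
ft_force: [1.5, -4.1, 3.3]
grip_width: 0.0275
gripper_force: 59.2
```

Call:
{"method": "send_rows", "body": {
  "rows": [
    [[0, -2, 0], 0, 1],
    [[0, -2, 0], 0, 1],
    [[0, -2, 0], 0, 1],
    [[0, -2, 0], 0, 1],
    [[0, -1, 0], 0, 1]
  ]
}}

```text
time_s: 5.65
eef_pos: [0.511, 0.2734, 0.0663]
orientation: [0.995, 0.098, 0.0, 0.0]
ft_force: [1.4, -5.8, 6.7]
grip_width: 0.027
gripper_force: 59.3
```

Call:
{"method": "send_rows", "body": {
  "rows": [
    [[0, -0.5, 0], 0, 1],
    [[0, 0, 0], 0, 1],
    [[0, 0, 0], 0, 1]
  ]
}}

```text
time_s: 5.95
eef_pos: [0.5101, 0.2781, 0.0664]
orientation: [0.995, 0.097, 0.0, -0.001]
ft_force: [-0.6, 4.6, 5.0]
grip_width: 0.0275
gripper_force: 59.4
```

```bash
python3 - <<'E'
from h import *
c1,a=snap('wrist','w3.png'); c2,b=snap('side','s3.png'); c3,c=snap('scene','sc3.png')
for n,k in [('wrist',c1),('side',c2),('scene',c3)]: print(n,[(x,find(n,k,x,1)) for x in ['cover','ring_mark','plate','frosted_end','clear_end']])
s=monitor.sense(); print(s['eef_pos'],s['ft_force'],s['grip_width'])
g=lambda i:i[...,::-1]
top=np.hstack([cv2.resize(g(b)[165:285,185:325],(420,360),interpolation=2),cv2.resize(g(c)[160:270,220:340],(380,360),interpolation=2)])
cv2.imwrite('pics/c3.png',top)
E
```

```text
wrist [('cover', [(0.83, array([0.509 , 0.2761, 0.0189]))]), ('ring_mark', []), ('plate', []), ('frosted_end', []), ('clear_end', [(0.69, array([0.5119, 0.1177, 0.0102]))])]
side [('cover', [(0.64, array([0.5096, 0.2795, 0.016 ]))]), ('ring_mark', []), ('plate', [(0.65, array([0.548 , 0.0989, 0.0026]))]), ('frosted_end', [(0.68, array([0.5743, 0.083 , 0.0087]))]), ('clear_end', [(0.85, array([0.5171, 0.1209, 0.014 ]))])]
scene [('cover', []), ('ring_mark', []), ('plate', [(0.68, array([0.5453, 0.0969, 0.0087]))]), ('frosted_end', [(0.62, array([0.5758, 0.0786, 0.0102]))]), ('clear_end', [(0.71, array([0.5177, 0.1173, 0.0106]))])]
[0.51020291 0.27784434 0.06636439] [-1.16862839  4.51986496  5.30509322] 0.026725464282444236
```

View pics/c3.png

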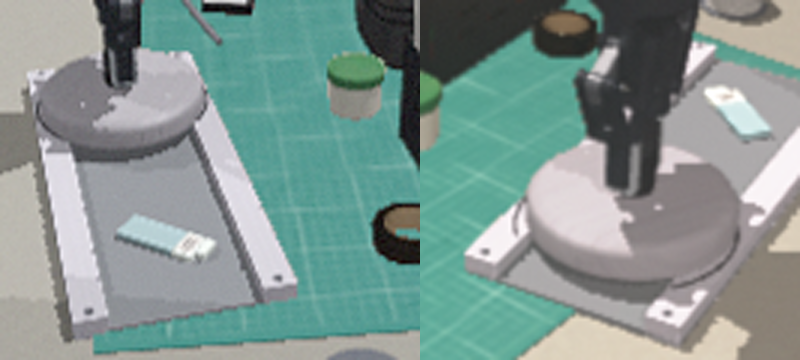

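The pot is still a few mm short: the ring arc shows on its far side (right crop, ~517,215). The plate is uncovered, and its frosted, notched end points to +x, -y. I'll slide 6 mm more, then release.

Call:
{"method": "send_rows", "body": {
  "rows": [
    [[0, -0.6, 0], 0, 1],
    [[0, 0, 0], 0, 1],
    [[0, 0, 0], 0, 1],
    [[0, 0, 0], 0, -1],
    [[0, 0, 0], 0, -1]
  ]
}}

```text
time_s: 7.35
eef_pos: [0.5087, 0.2829, 0.0657]
orientation: [0.995, 0.097, -0.0, 0.0]
ft_force: [-0.1, 0.3, 0.2]
grip_width: 0.0553
gripper_force: 0.0
```

Call:
{"method": "send_rows", "body": {
  "rows": [
    [[0, 0, 0], 0, -1],
    [[0, 0, 0], 0, -1],
    [[0, 0, 0], 0, -1],
    [[0, 0, 0], 0, -1],
    [[0, 0, 0], 0, -1]
  ]
}}

```text
time_s: 7.85
eef_pos: [0.509, 0.283, 0.066]
orientation: [0.995, 0.097, 0.0, -0.0]
ft_force: [0.2, 0.4, 0.3]
grip_width: 0.0856
gripper_force: 0.0
```

Call:
{"method": "send_rows", "body": {
  "rows": [
    [[0, 0, -3], 0, -1],
    [[0, 0, -3], 0, -1],
    [[0, 1, -3], 0, -1],
    [[0, 4, -2], 0, -1],
    [[0, 4, 0], 0, -1]
  ]
}}

```text
time_s: 8.35
eef_pos: [0.5276, 0.1945, 0.179]
orientation: [0.995, 0.098, 0.002, -0.0]
ft_force: [0.6, -0.4, -0.5]
grip_width: 0.0852
gripper_force: 0.0
```

Call:
{"method": "send_rows", "body": {
  "rows": [
    [[-1, 4, 0], 0, -1],
    [[-2, 4, 0], 0, -1],
    [[-3, 3, 0], 0, -1],
    [[-3, 2, 0], 0, -1],
    [[0, 0, 0], 0, -1]
  ]
}}

```text
time_s: 8.85
eef_pos: [0.4607, 0.0476, 0.1759]
orientation: [0.995, 0.096, -0.001, 0.0]
ft_force: [0.1, -0.5, -0.5]
grip_width: 0.0855
gripper_force: 0.0
```

```bash
python3 - <<'E'
from h import *
print(monitor.sense()['eef_pos'])
c1,a=snap('wrist','w4.png'); c2,b=snap('side','s4.png'); c3,c=snap('scene','sc4.png')
for n,k in [('wrist',c1),('side',c2),('scene',c3)]: print(n,[(x,find(n,k,x,1)) for x in ['cover','ring_mark','plate','frosted_end','clear_end']])
print(c1)
g=lambda i:i[...,::-1]
top=np.hstack([cv2.resize(g(b)[165:285,185:285],(300,360),interpolation=2),cv2.resize(g(c)[160:270,220:330],(360,360),interpolation=2)])
cv2.imwrite('pics/c4.png',top)
E
```

```text
[0.46071807 0.0476331  0.17588273]
wrist [('cover', [(0.9, array([0.508 , 0.2815, 0.0188]))]), ('ring_mark', []), ('plate', [(0.89, array([0.5422, 0.1006, 0.0014]))]), ('frosted_end', [(0.93, array([0.5704, 0.0788, 0.0077]))]), ('clear_end', [(0.93, array([0.5128, 0.1185, 0.0117]))])]
side [('cover', [(0.86, array([0.5098, 0.2843, 0.0159]))]), ('ring_mark', []), ('plate', [(0.68, array([0.5495, 0.1023, 0.0044]))]), ('frosted_end', [(0.69, array([0.5747, 0.0791, 0.0096]))]), ('clear_end', [(0.7, array([0.5174, 0.1205, 0.0121]))])]
scene [('cover', [(0.73, array([0.5086, 0.282 , 0.0192]))]), ('ring_mark', []), ('plate', [(0.46, array([0.5445, 0.0985, 0.0076]))]), ('frosted_end', [(0.71, array([0.5754, 0.0828, 0.0095]))]), ('clear_end', [(0.6, array([0.5184, 0.1163, 0.0108]))])]
{'camera_matrix': array([[276.01988825,   0.        , 257.36373123],
       [  0.        , 276.01988825, 184.93718244],
       [  0.        ,   0.        ,   1.        ]]), 'origin': array([0.53309957, 0.06118752, 0.30001941]), 'orientation': array([-0.11381158,  0.09371638, -0.62933823,  0.76301871])}
```

View pics/w4.png

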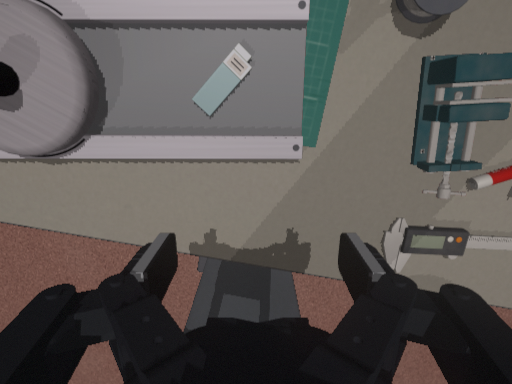

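View pics/c4.png

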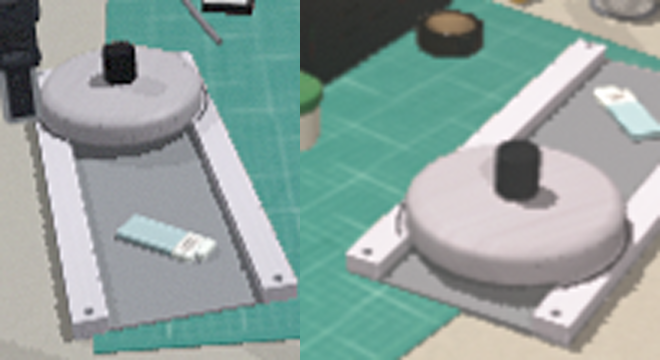

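The plate is clear of everything. Frosted end and notch are at wrist px ~(243,52), clear end ~(205,105). The arcs look concentric with the pot; next I'll check the ring numerically and compute the plate pose.

```bash
python3 - <<'E'
from h import *
cal=eyes.get_calibration('wrist'); im=cv2.imread('pics/w4.png')
c,s=np.cos(.1963),np.sin(.1963)
T=lambda p:(1000*np.array([c*(p[0]-.509)+s*(p[1]-.283),-s*(p[0]-.509)+c*(p[1]-.283)])).round(1)
for u,v in [(66,19),(87,138)]: print('arc end rel pot',T(ray(cal,u,v,.017)))
for u,v in [(302,5),(296,148)]: print('screw',T(ray(cal,u,v,.017)))
print('knob',T(ray(cal,3,81,.072)))
hsv=cv2.cvtColor(im,cv2.COLOR_BGR2HSV)
roi=np.zeros(im.shape[:2],bool); roi[30:128,150:290]=1
m=(roi&((im.max(2)>165)|(hsv[...,1]>45))).astype(np.uint8)
n,l,st,ce=cv2.connectedComponentsWithStats(m); k=1+st[1:,4].argmax()
r=eyes.cut_out('wrist','plate')[0]['region']; print(st[k],r.sum())
for mm in (l==k,r):
    v,u=np.nonzero(mm); p=np.array([ray(cal,a,b,.012)[:2] for a,b in zip(u,v)])
    rc=cv2.minAreaRect((p*1000).astype(np.float32)); print(rc)
E
```

```text
arc end rel pot [ 54.9 -47.1]
arc end rel pot [-52.3 -46.8]
screw [  65.5 -260.7]
screw [ -63.1 -260.3]
knob [ -1.4 -23.3]
[224  44  27  35 460] 1834
((568.3636474609375, 87.34088897705078), (23.16681480407715, 21.725387573242188), 57.541080474853516)
((548.176025390625, 99.3349838256836), (25.08211898803711, 69.84716796875), 58.30648422241211)
```

The ring is within about 3 mm of the pot's centre, so that step is met. The plate centre is at about (0.547, 0.0995) with the frosted end pointing at -32°. The rows only turn about the tool's vertical, so I'll have to tilt the plate inside the grip, by pressing its frosted end down on the desk's front edge. I'll align with the plate and pre-close first.

Call:
{"method": "send_rows", "body": {
  "rows": [
    [[0, 0, 0], 8.5, 0.2],
    [[0, 0, 0], 8.5, 0.2],
    [[0, 0, 0], 8.5, 0.2],
    [[0, 0, 0], 8.5, 0.2],
    [[0, 0, 0], 8.5, 0.2]
  ]
}}

```text
time_s: 10.3
eef_pos: [0.4632, 0.0497, 0.176]
orientation: [0.962, -0.273, 0.0, 0.0]
ft_force: [0.4, 0.1, 0.1]
grip_width: 0.0343
gripper_force: 0.0
```

Call:
{"method": "send_rows", "body": {
  "rows": [
    [[0, -3, 0], 1.2, 0.2],
    [[0, -3, 0], 0, 0.2],
    [[0, -2.5, 0], 0, 0.2],
    [[0, 0, 0], 0, 0.2],
    [[0, 0, 0], 0, 0.2]
  ]
}}

```text
time_s: 10.8
eef_pos: [0.5081, 0.1218, 0.1757]
orientation: [0.96, -0.28, -0.0, 0.0]
ft_force: [0.3, -0.3, -0.1]
grip_width: 0.0346
gripper_force: 0.0
```

```bash
cat > pl.py <<'E'
from h import *
s=monitor.sense(); cal,im=snap('wrist','w5.png')
q=R.from_quat(s['orientation']); p=np.array(s['eef_pos']); X=q.apply([1,0,0]); print(p,np.degrees(np.arctan2(X[1],X[0])),s['grip_width'],q.apply([0,0,1]).round(4))
print([(n,find('wrist',cal,n,1)) for n in ['plate','frosted_end','clear_end']])
r=eyes.cut_out('wrist','plate')[0]; v,u=np.nonzero(r['region']); w=np.array([ray(cal,a,b,.012)[:2] for a,b in zip(u,v)])
rc=cv2.minAreaRect((w*1000).astype(np.float32)); print(r['conf'],rc)
E
python3 pl.py; python3 - <<'E'
from h import *
cal={'camera_matrix':np.array([[276.01988825,0,257.36],[0,276.02,184.937],[0,0,1]]),'origin':np.array([0.53309957,0.06118752,0.30001941]),'orientation':np.array([-0.11381158,0.09371638,-0.62933823,0.76301871])}
for u,v in [(0,222),(100,237),(335,273)]: print('edge',ray(cal,u,v,0))
E
```

```text
[0.50813774 0.12177263 0.17571114] -32.49512944283453 0.03464514631390111 [-7.e-04 -2.e-04 -1.e+00]
[('plate', [(0.84, array([0.5423, 0.1004, 0.0044]))]), ('frosted_end', [(0.84, array([0.5748, 0.0813, 0.008 ]))]), ('clear_end', [(0.81, array([0.5145, 0.118 , 0.0093]))])]
0.76 ((545.5978393554688, 96.94113159179688), (23.403329849243164, 68.05514526367188), 56.777679443359375)
edge [0.34025675 0.33426938 0.        ]
edge [3.42808939e-01 2.17457709e-01 5.55111512e-17]
edge [ 0.34812161 -0.07430171  0.        ]
```

View pics/w5.png

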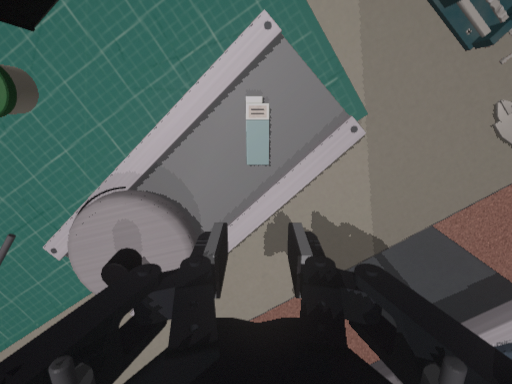

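The plate runs straight up the image along the tool axis (column 257, frosted end and notch at the top, rows ~97–164), midway between the fingers (columns ~222 and ~295). The desk's front edge is at x≈0.344. I need 2.75 cm forward, then down.

Call:
{"method": "send_rows", "body": {
  "rows": [
    [[1.4, 0, 2], 0, 0.2],
    [[1.35, 0, 3], 0, 0.2],
    [[0, 0, 3], 0, 0.2],
    [[0, 0, 3], 0, 0.2],
    [[0, 0, 2], 0, 0.2]
  ]
}}

```text
time_s: 11.55
eef_pos: [0.5308, 0.1064, 0.0442]
orientation: [0.96, -0.281, -0.001, 0.0]
ft_force: [0.1, -0.3, 0.5]
grip_width: 0.0341
gripper_force: 0.0
```

Call:
{"method": "send_rows", "body": {
  "rows": [
    [[0, 0, 1], 0, 0.2],
    [[0, 0, 0.5], 0, 0.2],
    [[0, 0, 0.2], 0, 0.2],
    [[0, 0, 0], 0, 0.2],
    [[0, 0, 0], 0, 0.2]
  ]
}}

```text
time_s: 12.05
eef_pos: [0.5321, 0.107, 0.0298]
orientation: [0.96, -0.28, 0.001, -0.0]
ft_force: [0.5, 0.2, -0.1]
grip_width: 0.034
gripper_force: 0.0
```

```bash
python3 - <<'E'
from h import *
snap('side','s6.png'); c,im=snap('wrist')
a=cv2.imread('pics/s6.png')[190:290,180:300]
cv2.imwrite('pics/c6.png',np.hstack([cv2.resize(a,(360,300),interpolation=2),cv2.resize(im[120:300,140:380,::-1],(400,300))]))
E
```

```text
(no output)
```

View pics/c6.png

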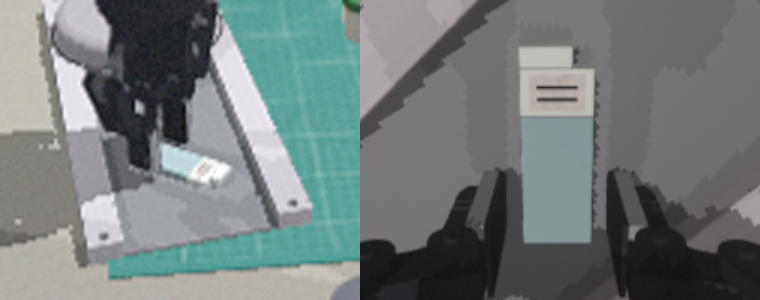

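The plate's clear half lies between the pads (right crop: plate columns 522–592, pads at ~497 and ~615). Going down 3 mm and closing.

Call:
{"method": "send_rows", "body": {
  "rows": [
    [[0, 0, 0.3], 0, 0.2],
    [[0, 0, 0], 0, 0.2],
    [[0, 0, 0], 0, 1],
    [[0, 0, 0], 0, 1],
    [[0, 0, 0], 0, 1]
  ]
}}

```text
time_s: 12.65
eef_pos: [0.5316, 0.107, 0.0262]
orientation: [0.96, -0.28, 0.0, -0.0]
ft_force: [-1.3, 0.9, 5.1]
grip_width: 0.0214
gripper_force: 58.9
```

Call:
{"method": "send_rows", "body": {
  "rows": [
    [[0, 0, 0], 0, 1],
    [[0, 0, 0], 0, 1],
    [[0, 0, -0.5], 0, 1],
    [[0, 0, -1], 0, 1],
    [[0, 0, -1.5], 0, 1]
  ]
}}

```text
time_s: 13.15
eef_pos: [0.5313, 0.1069, 0.0565]
orientation: [0.96, -0.28, -0.0, 0.0]
ft_force: [-0.3, -1.0, -0.3]
grip_width: 0.0213
gripper_force: 58.8
```

Call:
{"method": "send_rows", "body": {
  "rows": [
    [[0, 0, -2], 0, 1],
    [[0, 0, -3], 0, 1],
    [[0, 0, -3], 0, 1],
    [[0, 0, -3], 0, 1],
    [[0, 0, 0], 0, 1]
  ]
}}

```text
time_s: 13.65
eef_pos: [0.5334, 0.1072, 0.171]
orientation: [0.96, -0.28, 0.003, -0.001]
ft_force: [0.7, -0.0, -1.0]
grip_width: 0.0214
gripper_force: 58.9
```

```bash
cat > tilt.py <<'E'
import sys
from h import *
s=monitor.sense(); q=R.from_quat(s['orientation']); p=np.array(s['eef_pos'])
print(p.round(4),np.round(s['ft_force'],1),s['grip_width'],s['gripper_force'])
for c in ['wrist','side','scene']:
    cal,im=snap(c,f'{c}_{sys.argv[1]}.png'); e={}
    for n in ['frosted_end','clear_end','plate']:
        r=find(c,cal,n,1)
        if r: e[n]=r[0]; print(c,n,r[0][0],'world',r[0][1],'tool mm',(q.inv().apply(r[0][1]-p)*1000).round(1))
    if len(e)>1 and 'clear_end' in e and 'frosted_end' in e:
        d=e['frosted_end'][1]-e['clear_end'][1]; print(c,'slope',np.degrees(np.arcsin(d[2]/np.linalg.norm(d))),'len',np.linalg.norm(d))
E
python3 tilt.py 7
```

```text
[0.5334 0.1072 0.171 ] [ 0.7 -0.  -1. ] 0.021386771175796303 58.860297203063965
wrist frosted_end 0.58 world [0.5727 0.0797 0.1523] tool mm [47.8  2.2 18.9]
wrist clear_end 0.69 world [0.5172 0.1169 0.1549] tool mm [-19.    0.7  15.9]
wrist plate 0.71 world [0.5449 0.0975 0.1512] tool mm [14.8  2.1 19.8]
wrist slope -2.2284886931006374 len 0.06686441505015953
side frosted_end 0.71 world [0.5753 0.0797 0.1473] tool mm [49.9  0.8 23.9]
side clear_end 0.63 world [0.5187 0.1214 0.1505] tool mm [-20.2  -3.9  20.4]
side plate 0.48 world [0.548  0.1035 0.1423] tool mm [14.1 -4.6 28.8]
side slope -2.6061643927382883 len 0.0703753507984152
scene frosted_end 0.39 world [0.5729 0.0838 0.1468] tool mm [45.7 -1.4 24.4]
scene clear_end 0.45 world [0.5174 0.1132 0.1505] tool mm [-16.9   3.7  20.3]
scene plate 0.41 world [0.544  0.0977 0.1444] tool mm [13.9  2.5 26.6]
scene slope -3.3714805607141765 len 0.06291502205356046
```

The plate is held by the clear half, TCP about 15 mm short of its middle. Turning square to the desk edge and moving to it at y≈0.22, where only the floor lies below.

Call:
{"method": "send_rows", "body": {
  "rows": [
    [[0, 0, 0], -8.5, 1],
    [[0, 0, 0], -8.5, 1],
    [[0, 0, 0], -8.5, 1],
    [[0, 0, 0], -7, 1],
    [[-2, -1, 0], 0, 1]
  ]
}}

```text
time_s: 14.75
eef_pos: [0.5128, 0.1164, 0.166]
orientation: [1.0, 0.001, 0.001, -0.0]
ft_force: [-0.4, 0.7, -0.8]
grip_width: 0.0216
gripper_force: 58.9
```

Call:
{"method": "send_rows", "body": {
  "rows": [
    [[-4, -2, 0], 0, 1],
    [[-4, -2, 0], 0, 1],
    [[-4, -2, 0], 0, 1],
    [[-4, -2, 0], 0, 1],
    [[-3, -2, 0], 0, 1]
  ]
}}

```text
time_s: 15.25
eef_pos: [0.3195, 0.2174, 0.1659]
orientation: [1.0, -0.0, -0.0, 0.0]
ft_force: [-0.1, -0.4, -0.3]
grip_width: 0.0215
gripper_force: 58.9
```

Call:
{"method": "send_rows", "body": {
  "rows": [
    [[-0.7, 0, 2], 0, 1],
    [[0, 0, 2], 0, 1],
    [[0, 0, 2], 0, 1],
    [[0, 0, 2], 0, 1],
    [[0, 0, 0], 0, 1]
  ]
}}

```text
time_s: 15.75
eef_pos: [0.3137, 0.2166, 0.0845]
orientation: [1.0, -0.0, -0.002, 0.001]
ft_force: [-0.3, 0.1, -0.1]
grip_width: 0.0218
gripper_force: 58.9
```

```bash
python3 tilt.py 8; python3 -c "
import cv2,numpy as np
a=cv2.imread('pics/wrist_8.png');b=cv2.imread('pics/side_8.png');c=cv2.imread('pics/scene_8.png')
cv2.imwrite('pics/c8.png',np.vstack([np.hstack([a,b])[::1],])[::1,::1][:, :] if 0 else cv2.resize(np.hstack([a,c]),(800,300)))"
```

```text
[0.3137 0.2166 0.0845] [-0.3  0.1 -0.1] 0.02176595038179116 58.93485903739929
wrist frosted_end 0.77 world [0.3644 0.2191 0.0648] tool mm [50.8 -2.6 19.5]
wrist clear_end 0.57 world [0.2939 0.2165 0.0723] tool mm [-19.7   0.1  12.3]
wrist plate 0.62 world [0.3262 0.2177 0.0605] tool mm [12.6 -1.2 23.9]
wrist slope -6.0683618555128795 len 0.07094547201900908
side frosted_end 0.64 world [0.3684 0.216  0.0672] tool mm [54.8  0.5 17.1]
side clear_end 0.45 world [0.2988 0.2221 0.0717] tool mm [-14.8  -5.5  12.8]
side plate 0.42 world [0.3365 0.2187 0.0647] tool mm [22.9 -2.2 19.7]
side slope -3.685231825444326 len 0.0700115704723155
scene frosted_end 0.51 world [0.3664 0.2202 0.0706] tool mm [52.8 -3.7 13.7]
scene clear_end 0.71 world [0.2971 0.2183 0.0692] tool mm [-16.5  -1.7  15.3]
scene plate 0.79 world [0.3328 0.2158 0.068 ] tool mm [19.2  0.8 16.4]
scene slope 1.1568984515692193 len 0.06934017594439751
```

View pics/c8.png

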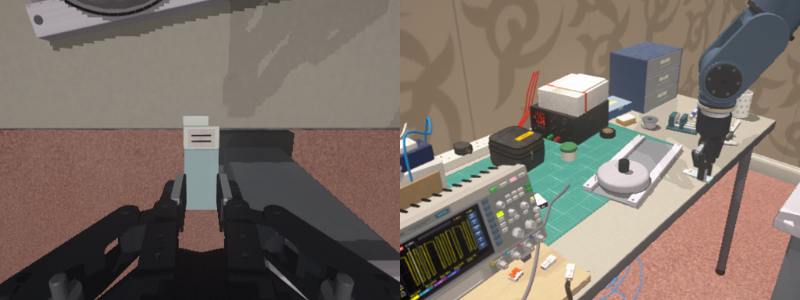

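The desk edge runs just under the label stripes of the frosted end (wrist px row ~164). The dark base at right is well below desk level (parallax puts it about 0.5 m down). I'll compute the edge distance precisely while shifting 3 cm away from it.

```bash
python3 - <<'E'
from h import *
cal=eyes.get_calibration('wrist'); im=cv2.cvtColor(cv2.imread('pics/wrist_8.png'),cv2.COLOR_BGR2HSV)
for u in (100,200,330): print(ray(cal,u,164,0).round(4), [int(x) for x in im[158:170,u,1]])
E
```

```text
[0.3418 0.3391 0.    ] [32, 32, 32, 32, 32, 33, 23, 10, 64, 81, 80, 78]
[0.3417 0.2612 0.    ] [30, 32, 32, 32, 33, 33, 26, 20, 58, 84, 85, 83]
[0.3415 0.1599 0.    ] [29, 31, 29, 29, 31, 29, 16, 10, 14, 19, 12, 12]
```

Call:
{"method": "send_rows", "body": {
  "rows": [
    [[0, -3, 2], 0, 1],
    [[0, 0, 2], 0, 1],
    [[0, 0, 1], 0, 1],
    [[0, 0, 0], 0, 1]
  ]
}}

```text
time_s: 16.75
eef_pos: [0.314, 0.2465, 0.0351]
orientation: [1.0, -0.0, -0.001, 0.001]
ft_force: [1.4, 0.1, -0.8]
grip_width: 0.0213
gripper_force: 59.0
```

Call:
{"method": "send_rows", "body": {
  "rows": [
    [[0, 0, 0.5], 0, 1],
    [[0, 0, 0.5], 0, 1],
    [[0, 0, 0.5], 0, 1],
    [[0, 0, 0.3], 0, 1],
    [[0, 0, 0], 0, 1]
  ]
}}

```text
time_s: 17.25
eef_pos: [0.3148, 0.2471, 0.0182]
orientation: [1.0, -0.0, 0.0, -0.0]
ft_force: [-2.8, -2.1, 14.4]
grip_width: 0.0216
gripper_force: 60.6
```

Call:
{"method": "send_rows", "body": {
  "rows": [
    [[0, 0, 0.3], 0, 1],
    [[0, 0, 0.3], 0, 1],
    [[0, 0, 0], 0, 1]
  ]
}}

```text
time_s: 17.55
eef_pos: [0.3141, 0.247, 0.0122]
orientation: [1.0, -0.0, -0.0, 0.0]
ft_force: [-7.6, 1.9, 15.3]
grip_width: 0.0212
gripper_force: 67.3
```

```bash
python3 tilt.py 9
```

```text
[0.3141 0.247  0.0122] [-7.6  1.9 15.3] 0.021207119179006473 67.33295559883118
wrist frosted_end 0.71 world [0.3648 0.2495 0.0058] tool mm [50.7 -2.5  6.4]
wrist clear_end 0.9 world [ 0.296   0.2471 -0.0033] tool mm [-18.1  -0.1  15.5]
wrist plate 0.78 world [ 0.3269  0.246  -0.0032] tool mm [12.8  1.  15.4]
wrist slope 7.530103077832038 len 0.06944069412095479
side frosted_end 0.62 world [0.3645 0.2467 0.007 ] tool mm [50.4  0.3  5.2]
side clear_end 0.65 world [ 0.2992  0.2517 -0.0027] tool mm [-14.9  -4.7  14.9]
side plate 0.55 world [ 0.3345  0.2514 -0.0057] tool mm [20.4 -4.4 17.9]
side slope 8.424921479535373 len 0.06620558888794809
scene frosted_end 0.51 world [0.3655 0.2501 0.0095] tool mm [51.4 -3.1  2.7]
scene clear_end 0.62 world [ 0.2985  0.2454 -0.0053] tool mm [-15.6   1.6  17.5]
scene plate 0.78 world [ 0.3298  0.2477 -0.0024] tool mm [15.7 -0.7 14.6]
scene slope 12.426764293142288 len 0.06877594056063502
```

It rotates in the grip at about 15 N, and the slope is now ~10°. Continuing.

Call:
{"method": "send_rows", "body": {
  "rows": [
    [[0, 0, 0.3], 0, 1],
    [[0, 0, 0.3], 0, 1],
    [[0, 0, 0.3], 0, 1],
    [[0, 0, 0], 0, 1]
  ]
}}

```text
time_s: 18.55
eef_pos: [0.314, 0.2471, 0.0032]
orientation: [1.0, -0.0, -0.0, 0.0]
ft_force: [-9.0, 3.4, 15.2]
grip_width: 0.0217
gripper_force: 73.5
```

```bash
python3 tilt.py 10
```

```text
[0.314  0.2471 0.0032] [-9.   3.4 15.2] 0.021733588604695247 73.52042555809021
wrist frosted_end 0.59 world [0.3588 0.2452 0.0126] tool mm [44.7  1.9 -9.4]
wrist clear_end 0.72 world [ 0.2976  0.2463 -0.0107] tool mm [-16.4   0.8  13.9]
wrist plate 0.68 world [ 0.3323  0.2449 -0.0091] tool mm [18.3  2.2 12.3]
wrist slope 20.83970094592368 len 0.06549457992841853
side frosted_end 0.56 world [0.3617 0.2448 0.0117] tool mm [47.6  2.3 -8.5]
side clear_end 0.4 world [ 0.2995  0.2502 -0.0129] tool mm [-14.5  -3.1  16.1]
side plate 0.44 world [ 0.3375  0.2507 -0.0057] tool mm [23.5 -3.6  8.9]
side slope 21.505248717322758 len 0.06710558844090411
scene frosted_end 0.69 world [0.3605 0.2499 0.0125] tool mm [46.4 -2.8 -9.3]
scene clear_end 0.73 world [ 0.2996  0.2456 -0.0142] tool mm [-14.4   1.5  17.4]
scene plate 0.71 world [ 0.3331  0.2464 -0.0041] tool mm [19.1  0.7  7.3]
scene slope 23.62143505225551 len 0.06663475069361333
```

Call:
{"method": "send_rows", "body": {
  "rows": [
    [[0, 0, 0.3], 0, 1],
    [[0, 0, 0.3], 0, 1],
    [[0, 0, 0.3], 0, 1],
    [[0, 0, 0.2], 0, 1],
    [[0, 0, 0], 0, 1]
  ]
}}

```text
time_s: 19.65
eef_pos: [0.3141, 0.247, -0.0077]
orientation: [1.0, -0.0, -0.0, 0.0]
ft_force: [-6.4, 0.7, 15.4]
grip_width: 0.0216
gripper_force: 78.7
```

```bash
python3 tilt.py 11
```

```text
[ 0.3141  0.247  -0.0077] [-6.4  0.7 15.4] 0.02158413337434816 78.71555554680526
wrist frosted_end 0.93 world [0.3566 0.2469 0.0186] tool mm [ 42.4   0.  -26.4]
wrist clear_end 0.71 world [ 0.3042  0.25   -0.0232] tool mm [-9.9 -3.  15.5]
wrist plate 0.76 world [ 0.3309  0.2464 -0.0106] tool mm [16.8  0.5  2.8]
wrist slope 38.5309272647032 len 0.06710149029641588
side frosted_end 0.48 world [0.362  0.2494 0.0147] tool mm [ 47.8  -2.5 -22.5]
side clear_end 0.64 world [ 0.3089  0.2509 -0.0273] tool mm [-5.2 -3.9 19.6]
side plate 0.63 world [ 0.337   0.2526 -0.0072] tool mm [22.9 -5.7 -0.6]
side slope 38.33148496515225 len 0.06771897813759448
scene frosted_end 0.56 world [0.3572 0.2504 0.0212] tool mm [ 43.   -3.5 -29. ]
scene clear_end 0.65 world [ 0.3038  0.2481 -0.0256] tool mm [-10.3  -1.1  17.9]
scene plate 0.42 world [ 0.3319  0.2479 -0.0073] tool mm [17.8 -1.  -0.5]
scene slope 41.205153173885954 len 0.07104287437878623
```

The slope is ~39°, label up, and TCP is ~15 mm into the clear half. Lifting straight up.

Call:
{"method": "send_rows", "body": {
  "rows": [
    [[0, 0, -0.5], 0, 1],
    [[0, 0, -1.5], 0, 1],
    [[0, 0, -3], 0, 1],
    [[0, 0, -3], 0, 1],
    [[0, 0, -4], 0, 1]
  ]
}}

```text
time_s: 20.75
eef_pos: [0.3142, 0.2467, 0.1127]
orientation: [1.0, -0.0, -0.001, 0.0]
ft_force: [-0.7, 1.6, 0.8]
grip_width: 0.0215
gripper_force: 76.3
```

Call:
{"method": "send_rows", "body": {
  "rows": [
    [[0, 0, -4], 0, 1],
    [[0, 0, -4], 0, 1],
    [[0, 0, -3], 0, 1],
    [[0, 0, -3], 0, 1],
    [[0, 0, -1], 0, 1]
  ]
}}

```text
time_s: 21.25
eef_pos: [0.3154, 0.2475, 0.2647]
orientation: [1.0, -0.0, 0.002, -0.001]
ft_force: [0.3, -1.0, -1.2]
grip_width: 0.0212
gripper_force: 76.2
```

Call:
{"method": "send_rows", "body": {
  "rows": [
    [[0, 0, 0], 0, 1],
    [[0, 0, 0], 0, 1],
    [[0, 0, 0], 0, 1],
    [[0, 0, 0], 0, 1],
    [[0, 0, 0], 0, 1]
  ]
}}

```text
time_s: 21.75
eef_pos: [0.3145, 0.247, 0.2614]
orientation: [1.0, -0.0, -0.001, 0.0]
ft_force: [0.7, -0.2, -0.3]
grip_width: 0.0214
gripper_force: 76.3
```

```bash
python3 tilt.py 12; python3 - <<'E'
from h import *
for c in ['scene','side']: print(find(c,eyes.get_calibration(c),'cover',1))
a=cv2.imread('pics/wrist_12.png');b=cv2.imread('pics/side_12.png')
cv2.imwrite('pics/c12.png',cv2.resize(np.hstack([a,b]),(800,300)))
E
```

```text
[0.3145 0.247  0.2614] [ 0.7 -0.2 -0.3] 0.02141967859531354 76.31562460272107
wrist frosted_end 0.85 world [0.3581 0.2503 0.2826] tool mm [ 43.5  -3.3 -21.3]
wrist clear_end 0.89 world [0.3049 0.2475 0.2416] tool mm [-9.6 -0.5 19.8]
wrist slope 37.582293841633046 len 0.06722410282034263
side frosted_end 0.54 world [0.3611 0.2476 0.2846] tool mm [ 46.5  -0.6 -23.3]
side clear_end 0.65 world [0.308  0.2533 0.2424] tool mm [-6.5 -6.3 19. ]
side plate 0.59 world [0.3385 0.2496 0.2623] tool mm [24.  -2.6 -1. ]
side slope 38.31534463265316 len 0.06806570355178884
scene frosted_end 0.69 world [0.3601 0.2483 0.2862] tool mm [ 45.5  -1.3 -24.9]
scene clear_end 0.72 world [0.3063 0.2469 0.244 ] tool mm [-8.2  0.1 17.4]
scene plate 0.75 world [0.3375 0.248  0.2593] tool mm [23. -1.  2.]
scene slope 38.10074567019399 len 0.06839035019650065
[(0.72, array([0.5078, 0.2801, 0.0199]))]
[(0.92, array([0.5096, 0.2855, 0.0154]))]
```

View pics/c12.png

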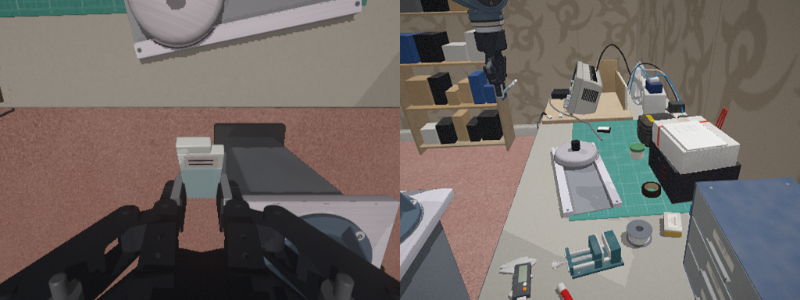

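The wrist view (left half) shows the plate held by its clear half, label up and frosted end raised (~200,155). The pot stands on the ring and the bystanders are where they were. Handing in.

```bash
python3 -c "
from bench import order
print(order.job_done())"
```

```text
the job is handed in; nothing more can be done
None
```

I handed the job in at about 22 s. The pot is on the ring mark (centre within about 3 mm, as measured), and the plate is held still by its clear half about 24 cm up, label up and frosted end uppermost at about 38°. The moves couldn't tilt the tool, so I got the slope by pressing the frosted end on the desk's front edge; no verdict came back.

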